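# Fit the alarm sounder's cap and hold it in the test position

## Robot

A 6-joint arm with a two-finger parallel gripper is mounted at the origin on the work surface. World frame = base frame: x ahead of the robot, y to its left, z up, the work surface at z = 0. Lengths are in mm, angles in rad, forces in N, time in s.
With the tool pointing down it reaches from about 250 to 800 mm from the base axis. Payload 3.9 kg.
Tool frame: the origin (TCP) lies at the very end of the fingers, on their centre line; the grasp point (between the pads) lies 19 mm behind it; z points along the fingers, y is the line along which they close (so a half turn about z gives the same grasp; the last joint's range is limited). The gripper opens to 85 mm and grips with 20 to 120 N. Pads are 22 mm wide; open, the fingers measure 114 mm over their backs; the gripper's body (76 mm by 85 mm) begins 54 mm behind the grasp point. The pads swing forward as they close: fully open they stand 13 mm farther back than shut.
Start: joints at [1.104, 0.26, -0.138, 1.173, 0, 1.571], TCP at [236.26, 468.824, 195.604] pointing down, gripper open.
Joint ranges: [-2.78, 2.78], [-0.83, 1.72], [-1.28, 1.37], [-1.9, 2.12], [-1.57, 1.48], [-3.14, 3.14]. Speed limits (rad/s): [2.57, 2.57, 3.14, 3.14, 3.14, 3.14].

## Interface

Orientations are given as a unit quaternion [w, x, y, z].
In Python, from cell import get_obs, camera, sign_off gives the robot as it stands.
- The arm moves only by the shell command python3 -m creep 'ROWS' [FORCE]. ROWS is JSON, a list that holds one entry, the list of rows, each a list of 7 numbers: the turn, a rotation vector about the tool's x, y, z in rad, then the shift along the tool's x, y, z in cm, then the finger opening in cm, from 0 to 8.54. In form: [[[wx, wy, wz, x, y, z, claw], ...]]. A call has 1 to 10 rows; each row shifts and turns the commanded pose from where the row before left it, along the tool's axes as they then stand; what a row does not reach is not made up. A row lasts 1/12 s, in which the tool goes at most 41.7 mm and 7.16 degrees, less where a joint would pass 70% of its speed; a pose out of reach is approached as far as the arm can. A call is refused whole if a number of a shift passes 4.17 or a number of a turn 0.125, either way. A call with a gripper value outside its range is refused whole. The fingers move at their own pace and stop on an object; FORCE is the grip in N (left out, the last holds). Time passes only in rows, so rows that do not move let the fingers close. It gives the time, the measured TCP pose, the force, the opening and the grip force at its end, in the units of the state.
- get_obs(): the state, without advancing time (a new reading comes with each control period).
- camera(name): name is "scene" or "top" or "wrist"; returns a dict with "img" (384x512x3 uint8, red, green, blue), "camera_matrix" (3x3 intrinsics, pixels), "rvec" (rotation vector, rad) and "tvec" (3), from world to camera coordinates, as OpenCV has them. Camera axes: x right, y down, z forward; pixel columns grow to the right and rows downward; lengths in mm; the calibration is good to about 2 mm. A picture is of the moment at which its call begins. There is no depth.
- sign_off(): hands the job in; it is judged then, once.
The state is a dict: "clock": time; "joints": joint angles; "qvel": joint speeds; "effort": joint torques, N m; "position": TCP position; "ee_rot": TCP orientation; "force": force on the tool from outside, world axes, zero at the start; "ft_torque": the same for the moment, N m; "gripper_width": finger opening in mm; "finger_force": force on a finger pad.
Only numpy, scipy, OpenCV 4.12 (cv2) and the standard library are available. Lean on these libraries where they do the work, as an engineer would, in place of code of your own. Each camera call takes 0.05 s, during which the arm holds its last target. There are 200 camera calls.

## Task

The storeroom's alarm sounder has new batteries: slide its flat battery cover fully shut over the battery compartment. Then pick up the bayonet cap (the one with two lugs and a bar grip) from the service mat, push it fully down into the round socket with its lugs through the notches, and twist it clockwise 45 degrees against the spring, which is half of its way to the lock click at 90 degrees. Never let it reach the click, leave the other things where they are, and finish while still gripping the cap and holding it seated at that half twist (if let go it springs back).

Things in the scene. Friction and masses are not known exactly. Their poses are not given: they have to be found in the camera images.
- unit: alarm sounder unit, grey plastic box fixed to the table, 160 (its x) x 280 (its y) x 60 mm high; origin under its centre, z up. The battery compartment is in the top near its -y end (opening 65 x 70 mm, centre x -37, y -85); the bayonet socket stands on the top near its +y end.
- socket (a point): mouth centre of the bayonet socket: unit x 0, y +60, height 84 mm; axes as the unit's. Grey collar 78 mm outside, 24 mm tall; in it a lip with a 53 mm hole, 11.5 mm thick from the mouth down, broken by two notches 16 mm wide, opposite each other on the unit's x line (+x and -x), 66 mm across. Below the lip lugs can turn clockwise (seen from above) from the notches.
- rotor (a joint): spring rotor in the socket, rad, 0 at rest; the cap's lugs push its dogs clockwise (from above) against a spring (0.064 N m + 0.08 per rad) that pushes the cap back. The cap, centred in the notches, turns 0.12 rad before its lugs meet the dogs: twisted 45 degrees it reads about 0.66. Lock click at its end, 1.45 (cap at 90 degrees); above 1.3 counts as clicked.
- cover (a joint): how far the battery cover is open, m: 0 fully shut (against its stop), 0.070 fully open; it slides along the unit's x, towards -x to shut; friction about 1.5 N, it stays where it is left.
- cover_rib (a point): centre of the raised rib on the battery cover (white flat plate 75 x 82 x 5 mm lying on the unit's top): the rib is 12 mm thick along the unit's x, 44 mm long along its y, 28 mm tall; this point, 5 mm below its top, is 88 mm above the table.
- cap: white plastic bayonet cap, 90 g, 59 mm tall, grip up; origin: centre of its underside. Plug 48 mm across, 21 tall, with two lugs at its foot at the cap's +x and -x (10 wide, 7.5 tall, 61 over both); then a flange 72 across, 6 thick, that rests on the socket's mouth when fully in; on top a bar grip 50 long along x (in line with the lugs), 14 thick, 32 tall. Half-turn symmetric.
- cap_grip (a point): grip point on the cap's bar grip, 9 mm below its top, 50 mm above the cap's origin; axes as the cap's.
- mat: black rubber service mat, 260 x 260 x 3 mm, fixed on the table; origin under its centre.
- blank: bystander on the mat: round blanking cover without lugs, white plastic, 84 mm across, 16 mm thick with a small round knob of 24 mm across, 30 mm tall in all; origin at the centre of its underside.
- cell: bystander on the mat: used D-size battery standing upright, 33 mm across, 60 mm tall; origin at the centre of its underside.
- screwdriver: bystander on the mat: screwdriver lying along its x, 140 mm long; origin under its middle.
- stapler: bystander on the table near the robot: stapler 130 x 34 x 50 mm; origin at the centre of its underside.
- mug: bystander on the table: white mug 80 mm across, 95 mm tall; origin at the centre of its underside.
- tape: bystander at the back of the table: roll of tape standing flat, 100 mm across, 48 mm tall; origin at the centre of its underside.
Things that resemble listed ones, but are neither listed nor needed, are in the scene too. Leave any blue or orange look-alike of the cap alone.

How it is judged (in metres and radians):
On the way, in this order (a step that is already met when the one before it is completed fails the run):
1. the battery cover is slid fully shut (within 4 mm) while the cap is still out of the socket (value of joint cover below 0.004 m and horizontal distance between cap and socket above 0.06 m), for 0.2 s.
2. the cap is fully down in the socket, its lugs through the notches (not yet twisted) (z of cap in the frame of socket below -0.017 m and horizontal distance between cap and socket below 0.005 m and angle between cap's own z axis and vertical below 0.09 rad and angle between the x axis of cap and the x axis of unit, either way round below 0.3 rad), for 0.1 s.
3. the cap is twisted clockwise to half of its way (z of cap in the frame of socket below -0.017 m and horizontal distance between cap and socket below 0.005 m and angle between cap's own z axis and vertical below 0.09 rad and value of joint rotor above 0.45 rad and angle between the x axis of cap and the x axis of unit, either way round above 0.61 rad), for 0.2 s.
At the end, for the whole second after the job is handed in: Cover shut within 4 mm; cap gripped, still, upright within 5 deg, seated (underside 17-25 mm below the mouth, 5 mm off axis at most), twisted clockwise 45 deg within 11.5, rotor at 0.42-0.95 rad; bystanders moved under 30 mm (z of cap in the frame of socket between -0.025 and -0.017 m and horizontal distance between cap and socket below 0.005 m and angle between cap's own z axis and vertical below 0.09 rad and value of joint cover below 0.004 m and angle between the x axis of cap and the x axis of unit, either way round between 0.585 and 0.985 rad and value of joint rotor between 0.42 and 0.95 rad and contact force between the fingers and cap above 1 N and angular speed of cap below 0.15 rad/s and linear speed of cap below 0.02 m/s and distance of each of blank, cell, screwdriver, stapler, mug, tape from where it was at the start of the episode below 0.03 m); the arm keeps its last pose, push and grip.
It fails at once if the cap is twisted on into the lock click (value of joint rotor above 1.3 rad).
It fails at once if a bystander is knocked about (distance of any of blank, cell, screwdriver, stapler, mug, tape from where it was at the start of the episode above 0.05 m).
It also fails if it takes over 69 s, if anything falls off the work surface, if the arm or the gripper's body presses on something with over 40 N, if the wrist force passes 120 N, or if a joint passes its speed limit or range.

## Working session

There is one attempt and no reset: what is moved stays moved. The work goes in short steps, Python scripts to look and compute and a shell command to move; the robot and the scene stay as the last step left them, time stands still between calls to the robot, and variables do not carry over. Pictures are saved under pics/ and viewed, at most 10 in all, crops included, and the job is handed in when it is done.

```bash
ls; mkdir -p pics; cat > h.py <<'E'
import numpy as np, cv2
from cell import get_obs, camera, sign_off
def cam(n,save=None):
    c=camera(n); c['K']=np.array(c['camera_matrix'],float); c['R']=cv2.Rodrigues(np.array(c['rvec'],float))[0]; c['t']=np.array(c['tvec'],float).ravel()
    if save: cv2.imwrite('pics/'+save,c['img'][:,:,::-1])
    np.savez('/tmp/%s.npz'%n,**c); return c
def load(n): return dict(np.load('/tmp/%s.npz'%n))
def plane(c,uv,z):
    uv=np.atleast_2d(np.array(uv,float)); d=np.c_[uv,np.ones(len(uv))]@np.linalg.inv(c['K']).T@c['R']; o=-c['R'].T@c['t']
    return o+d*((z-o[2])/d[:,2])[:,None]
def proj(c,P): 
    q=np.atleast_2d(P)@c['R'].T+c['t']; q=q@c['K'].T; return q[:,:2]/q[:,2:]
E
python3 - <<'E'
from h import *
a=cam('top','t0.png');b=cam('scene','s0.png')
for c in (a,b): print(-c['R'].T@c['t'])
o=get_obs();print({k:np.round(v,3) for k,v in o.items()})
E
```

```text
pics
[ 400.16459575    1.27998204 1178.12230909]
[973.10367724 772.36646834 716.68887658]
{'clock': np.float64(0.1), 'joints': array([ 1.104,  0.261, -0.139,  1.173,  0.   ,  1.571]), 'qvel': array([ 0.002, -0.001,  0.004,  0.001,  0.   , -0.   ]), 'effort': array([-0.0000e+00, -4.0651e+01,  2.5453e+01,  1.0000e-02, -0.0000e+00,
        0.0000e+00]), 'position': array([235.954, 468.231, 194.831]), 'ee_rot': array([-0.   ,  0.231,  0.973, -0.001]), 'force': array([-0.079, -0.587, -0.5  ]), 'ft_torque': array([-0.001, -0.01 , -0.022]), 'finger_force': np.float64(0.0), 'gripper_width': np.float64(85.157)}
```

View pics/t0.png

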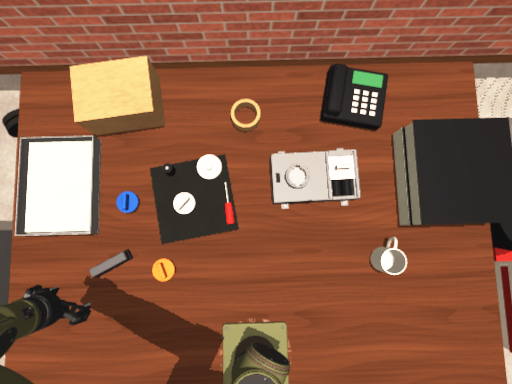

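View pics/s0.png

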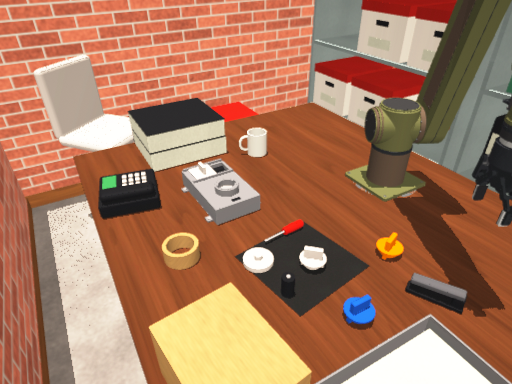

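The top view shows the unit at about (315,176), with its socket at (297,177), its white cover at (342,165) and the open compartment at (343,188). The white cap with a bar is on the mat at (184,203), the blank at (209,167), the cell at (168,169) and the screwdriver at (229,203). The scene view agrees.

```bash
python3 - <<'E'
from h import *
a=load('top');im=a['img']
c1=cv2.resize(im[138:218,255:375][:,:,::-1],None,fx=6.6,fy=6.6,interpolation=cv2.INTER_CUBIC)
b=load('top')
c2=cv2.resize(im[183:223,164:224][:,:,::-1],None,fx=5,fy=5,interpolation=cv2.INTER_CUBIC)
c1[-200:,:300]=c2
cv2.imwrite('pics/c1.png',c1)
hsv=cv2.cvtColor(im,cv2.COLOR_RGB2HSV)
# cap white blob on mat
m=((hsv[...,2]>150)&(hsv[...,1]<60)).astype(np.uint8)
n,l,s,ce=cv2.connectedComponentsWithStats(m)
for i in range(1,n):
    if s[i,4]>30 and 150<ce[i][0]<370 and 130<ce[i][1]<230: print(s[i],ce[i],plane(a,ce[i],24).round(1),plane(a,ce[i],60).round(1))
# unit: grey
g=((hsv[...,1]<45)&(hsv[...,2]>90)).astype(np.uint8); g[:, :265]=0; g[:,365:]=0; g[:140]=0; g[215:]=0
k=max(cv2.findContours(g,0,1)[0],key=cv2.contourArea); r=cv2.minAreaRect(k); print(r, plane(a,cv2.boxPoints(r),60).round(1))
E
```

```text
[ 271  148   89   55 3760] [312.5625     174.52393617] [[ 577.2 -207.6   24. ]] [[ 571.6 -201.1   60. ]]
[196 154  26  26 507] [208.78698225 166.36686391] [[613.7 137.9  24. ]] [[607.  133.7  60. ]]
[224 182   5  20  42] [226.19047619 191.42857143] [[528.   81.3  24. ]] [[524.   78.8  60. ]]
[173 192  23  22 398] [183.75628141 202.68592965] [[494.3 221.8  24. ]] [[491.3 214.9  60. ]]
[341 200   7   6  37] [344.08108108 202.7027027 ] [[ 480.3 -307.3   24. ]] [[ 477.8 -297.7   60. ]]
[281 204   7   5  34] [284.08823529 205.94117647] [[ 474.8 -108.7   24. ]] [[ 472.5 -105.3   60. ]]
((314.99609375, 177.93775939941406), (56.38997268676758, 86.33155059814453), 86.42366790771484) [[ 647.7  -66.4   60. ]
 [ 658.4 -348.2   60. ]
 [ 474.3 -348.    60. ]
 [ 464.4  -71.7   60. ]]
```

View pics/c1.png

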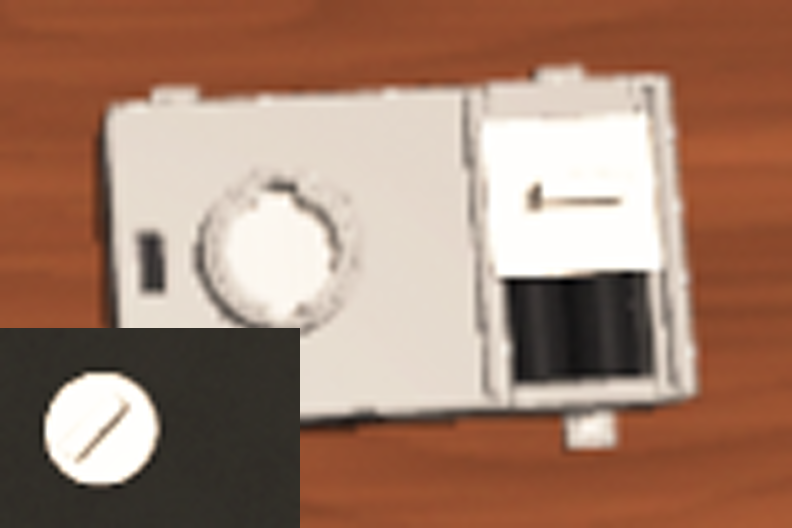

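The crop shows the unit's corners at crop pixels (110,103), (665,75), (695,397), and the cover is about 60–70 mm open. The notches run along the image vertical, and the cap's bar is tilted about 45° on the mat.

```bash
python3 - <<'E'
from h import *
a=load('top')
f=lambda u,v:[255+u/6.6-.42,138+v/6.6-.42]
P=plane(a,[f(110,103),f(665,75),f(695,397)],60);print(P.round(1))
y=P[0]-P[1];x=P[1]-P[2];print(np.linalg.norm(y),np.linalg.norm(x),np.arctan2(-y[0],y[1]),np.arctan2(x[1],x[0]))
yaw=np.arctan2(-y[0],y[1]);C=(P[0]+P[2])/2
R=np.array([[np.cos(yaw),-np.sin(yaw)],[np.sin(yaw),np.cos(yaw)]])
print('C',C,'socket',C[:2]+R@[0,60], plane(a,[f(277,255)],84))
print('rib px pos', plane(a,[f(525,200),f(620,202)],93).round(1))
print('unit frame',(R.T@(plane(a,[f(525,200),f(620,202)],93)[:,:2]-C[:2]).T).T)
g=lambda u,v:[164+u/5-.4,183+(v-328)/5-.4]
q=plane(a,[g(77,460),g(128,402)],59);print('cap bar',q.round(1), np.arctan2(*(q[1]-q[0])[1::-1]))
print('flange',plane(a,[g(101,428)],27))
E
```

```text
[[ 645.3  -69.9   60. ]
 [ 652.4 -344.6   60. ]
 [ 492.5 -349.3   60. ]]
274.82940356531964 159.97298133377458 0.025700364705809785 0.029456935082381727
C [ 568.88530528 -209.62341429   60.        ] socket [ 567.34345315 -149.64322846] [[ 563.86143043 -145.86738867   84.        ]]
rib px pos [[ 585.9 -263.9   93. ]
 [ 583.8 -309.2   93. ]]
unit frame [[ 15.63778382 -54.71484719]
 [ 12.34126864 -99.87777479]]
cap bar [[471.6 230.3  59. ]
 [507.9 197.6  59. ]] -0.7329237737846188
flange [[494.31312822 221.08443224  27.        ]]
```

```bash
cat >> h.py <<'E'
from scipy.spatial.transform import Rotation as Ro
def delta(p,yaw=None):
    "wanted TCP, tool-y yaw -> turn about tool z, then shift (cm) in tool axes AFTER the turn; tool down"
    o=get_obs(); w,x,y,z=o['ee_rot']; R=Ro.from_quat([x,y,z,w]); M=R.as_matrix()
    cur=np.arctan2(M[1,1],M[0,1]); yaw=cur if yaw is None else yaw
    d=np.array(p)-o['position']; c,s=np.cos(yaw),np.sin(yaw)
    print('yaw',cur.round(4),'tool z',M[:,2].round(4),'pos',o['position'].round(1),'clk',o['clock'])
    print('wz',round((cur-yaw+np.pi)%(2*np.pi)-np.pi,4),'shift cm',np.round([(-s*d[0]+c*d[1])/10,(c*d[0]+s*d[1])/10,-d[2]/10],3))
E
python3 -m creep '[[[0,0,0.0887,0,0,0,8.5],[0,0,0.0887,0,0,0,8.5],[0,0,0.0887,0,0,0,8.5],[0,0,0,-3.5,0,0,8.5],[0,0,0,-3.5,0,0,8.5],[0,0,0,-3.5,0,0,8.5],[0,0,0,-3.5,0,0,8.5],[0,0,0,-3.5,0,0,8.5],[0,0,0,-3.5,0,0,8.5],[0,0,0,-3.5,0,0,8.5]]]'
python3 -m creep '[[[0,0,0,-3.5,0,0,8.5],[0,0,0,-3.5,0,0,8.5],[0,0,0,-3.5,0,0,8.5],[0,0,0,0,0,0,8.5]]]'
python3 - <<'E'
from h import *
delta([494,221,195],0.838)
c=cam('wrist','w0.png'); print(-c['R'].T@c['t'],c['R'][2],proj(c,[[494,221,27]]))
E
```

```text
clock: 0.93
position: [419.0, 303.4, 195.2]
ee_rot: [-0.0, 0.358, 0.934, -0.0]
force: [0.5, 1.1, -0.1]
gripper_width: 84.7
finger_force: 0.0
clock: 1.27
position: [500.5, 230.7, 194.9]
ee_rot: [0.001, 0.361, 0.932, -0.001]
force: [0.4, 0.5, 0.3]
gripper_width: 85.0
finger_force: 0.0
yaw 0.8317 tool z [ 0.0021 -0.0022 -1.    ] pos [500.5 230.7 194.9] clk 1.2667
wz -0.0063 shift cm [-0.164 -1.157 -0.008]
[448.601448   277.97187268 374.00863994] [ 0.20368392 -0.18681447 -0.96104798] [[246.55506131 176.09205947]]
```

View pics/w0.png

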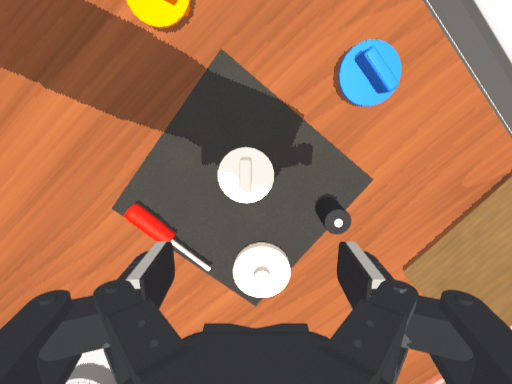

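The wrist view shows the cap's flange at (246,175), with its bar almost vertical in the image. The blank is at (262,270) and the cell at (337,220).

```bash
python3 - <<'E'
from h import *
c=load('wrist'); im=c['img']; hsv=cv2.cvtColor(im,cv2.COLOR_RGB2HSV)
m=((hsv[...,2]>130)&(hsv[...,1]<70)).astype(np.uint8)
n,l,s,ce=cv2.connectedComponentsWithStats(m); i=l[190,230] 
print(s[i],ce[i])
k=max(cv2.findContours((l==i).astype(np.uint8),0,1)[0],key=cv2.contourArea)
W=plane(c,k[:,0],29)[:,:2].astype(np.float32)
(x,y),r=cv2.minEnclosingCircle(W); print('flange',x,y,r)
# bar: edges within flange
g=cv2.cvtColor(im,cv2.COLOR_RGB2GRAY)
cr=g[140:215,208:285]
cv2.imwrite('pics/cb.png',cv2.resize(cv2.convertScaleAbs(cv2.createCLAHE(4,(2,2)).apply(cr)),None,fx=7,fy=7,interpolation=cv2.INTER_CUBIC))
E
```

```text
[ 217  147   57   57 2558] [245.36356529 174.92259578]
flange 492.3812255859375 220.65235900878906 36.73706817626953
```

View pics/cb.png

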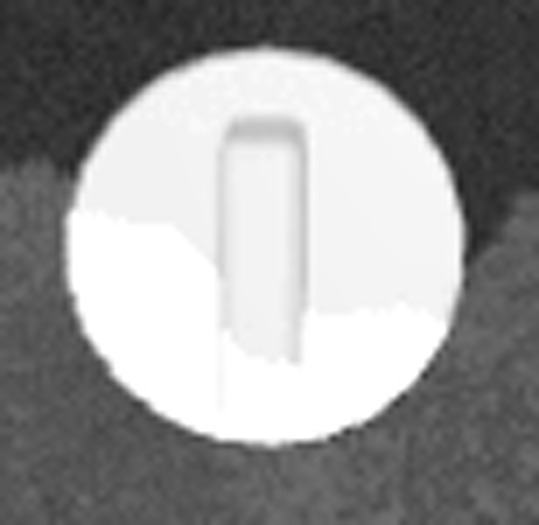

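The crop shows the bar's edges at x≈221 and x≈304, close to vertical, so the bar lines up with the tool's x axis. Next I go to the cover.

```bash
python3 - <<'E'
from h import *
c=load('wrist'); f=lambda u,v:[208+u/7-.43,140+v/7-.43]
P=plane(c,[f(222,140),f(219,400),f(306,140),f(301,350)],62)
for d in (P[0]-P[1],P[2]-P[3]): print('bar yaw',np.arctan2(d[1],d[0]))
print(P.round(1))
delta([632,-287,195],0.03)
E
```

```text
bar yaw 2.3737685447244785
bar yaw 2.3735009373377456
[[470.  233.6  62. ]
 [501.4 203.3  62. ]
 [479.1 243.6  62. ]
 [504.3 219.3  62. ]]
yaw 0.833 tool z [-4.e-04 -6.e-04 -1.e+00] pos [498.2 232.5 194.9] clk 1.3167
wz 0.803 shift cm [-5.2323e+01  1.1812e+01 -1.5000e-02]
```

```bash
python3 -m creep '[[[0,0,0.115,0,0,0,0],[0,0,0.115,0,0,0,0],[0,0,0.115,0,0,0,0],[0,0,0.115,0,0,0,0],[0,0,0.115,0,0,0,0],[0,0,0.115,0,0,0,0],[0,0,0.113,0,0,0,0]]]'
python3 -m creep '[[[0,0,0,-3.5,0.8,0,0],[0,0,0,-3.5,0.8,0,0],[0,0,0,-3.5,0.8,0,0],[0,0,0,-3.5,0.8,0,0],[0,0,0,-3.5,0.8,0,0],[0,0,0,-3.5,0.8,0,0],[0,0,0,-3.5,0.8,0,0],[0,0,0,-3.5,0.8,0,0],[0,0,0,-3.5,0.8,0,0],[0,0,0,-3.5,0.8,0,0]]]'
python3 -m creep '[[[0,0,0,-3.5,0.8,0,0],[0,0,0,-3.5,0.8,0,0],[0,0,0,-3.5,0.8,0,0],[0,0,0,-3.5,0.8,0,0],[0,0,0,-3.5,0.8,0,0],[0,0,0,0,0,0,0],[0,0,0,0,0,0,0]]]'
python3 - <<'E'
from h import *
delta([632,-287,90],0.03)
c=cam('wrist','w1.png'); print(proj(c,[[567,-150,84],[585,-287,93]]))
E
```

```text
clock: 1.9
position: [495.1, 235.4, 195.2]
ee_rot: [-0.0, 0.696, 0.718, -0.001]
force: [-0.7, -0.1, 0.1]
gripper_width: 0.7
finger_force: 0.0
clock: 2.73
position: [588.2, -112.6, 195.3]
ee_rot: [-0.001, 0.694, 0.72, -0.0]
force: [-0.4, 0.6, 0.2]
gripper_width: 0.1
finger_force: 0.0
clock: 3.32
position: [634.5, -286.3, 194.1]
ee_rot: [-0.001, 0.695, 0.719, -0.0]
force: [-0.9, 0.6, -0.2]
gripper_width: -0.1
finger_force: 0.0
yaw 0.0331 tool z [-0.0017  0.0014 -1.    ] pos [ 634.5 -286.3  194.1] clk 3.3167
wz 0.0031 shift cm [-0.059 -0.249 10.414]
[[188.9103977   42.21126746]
 [208.56534818 186.85835674]]
```

View pics/w1.png

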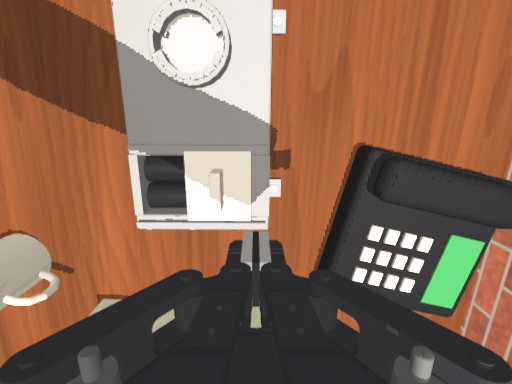

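The wrist view shows the rib around (214,188) on the plate (columns 185–250). The socket ring is at (189,42), with notches at (158,38) and (222,46).

```bash
python3 - <<'E'
from h import *
c=load('wrist')
print(plane(c,[[214,187],[209,172],[221,172]],93).round(1), 'plate',plane(c,[[184,152],[251,152],[252,221],[186,221]],65).round(1))
print('unit corners',plane(c,[[269,219],[137,219],[270,0]],60).round(1))
print('sock',plane(c,[[189,42],[150,42],[230,42],[158,38],[222,46]],84).round(1))
E
```

```text
[[ 590.7 -287.    93. ]
 [ 585.7 -271.3   93. ]
 [ 598.  -270.9   93. ]] plate [[ 553.6 -255.1   65. ]
 [ 627.8 -252.7   65. ]
 [ 631.3 -334.1   65. ]
 [ 552.9 -336.6   65. ]]
unit corners [[ 651.7 -332.7   60. ]
 [ 492.6 -337.9   60. ]
 [ 642.3 -104.8   60. ]]
sock [[ 567.1 -149.8   84. ]
 [ 530.5 -151.    84. ]
 [ 605.6 -148.6   84. ]
 [ 538.2 -147.4   84. ]
 [ 598.1 -152.2   84. ]]
```

```bash
python3 -m creep '[[[0,0,0,-0.75,0,3,0],[0,0,0,0,0,3,0],[0,0,0,0,0,3,0],[0,0,0,0,0,1.5,0],[0,0,0,0,0,1.2,0],[0,0,0,0,0,0,0],[0,0,0,0,0,0,0]]]'
python3 -m creep '[[[0,0,0,0,-1,0,0],[0,0,0,0,-0.7,0,0],[0,0,0,0,-0.6,0,0],[0,0,0,0,-0.6,0,0],[0,0,0,0,-0.6,0,0],[0,0,0,0,-0.6,0,0],[0,0,0,0,-0.6,0,0],[0,0,0,0,-0.6,0,0]]]'
python3 -m creep '[[[0,0,0,0,-0.6,0,0],[0,0,0,0,-0.6,0,0],[0,0,0,0,-0.6,0,0],[0,0,0,0,-0.6,0,0]]]'
```

```text
clock: 3.95
position: [634.2, -290.9, 78.4]
ee_rot: [-0.001, 0.694, 0.72, -0.0]
force: [0.3, -0.1, 0.3]
gripper_width: -0.1
finger_force: 0.0
clock: 4.62
position: [581.3, -295.3, 78.7]
ee_rot: [0.0, 0.695, 0.719, 0.0]
force: [0.0, 0.4, -0.0]
gripper_width: -0.0
finger_force: 0.0
clock: 4.95
position: [557.3, -296.0, 78.6]
ee_rot: [-0.0, 0.695, 0.719, 0.0]
force: [-0.4, 0.5, 0.9]
gripper_width: -0.1
finger_force: 0.0
```

```bash
python3 -m creep '[[[0,0,0,0,-0.4,0,0],[0,0,0,0,-0.4,0,0],[0,0,0,0,-0.3,0,0],[0,0,0,0,-0.3,0,0]]]'
python3 - <<'E'
from h import *
c=cam('wrist','w2.png');b=cam('top')
cv2.imwrite('pics/w2.png',np.hstack([c['img'][:,:400],cv2.resize(b['img'][138:218,255:375],(400,384),interpolation=cv2.INTER_CUBIC)])[:,:,::-1])
E
```

```text
clock: 5.28
position: [543.7, -296.5, 78.6]
ee_rot: [0.0, 0.695, 0.719, 0.0]
force: [-0.4, -0.5, 0.3]
gripper_width: 0.0
finger_force: 0.0
```

View pics/w2.png

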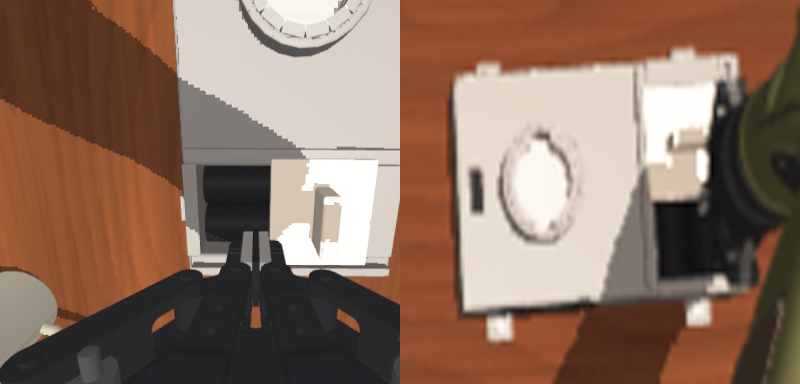

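The cover has not moved: the rib is at (325,220), to the right of the fingers. The fingers passed beside it on the -y side.

```bash
python3 - <<'E'
from h import *
c=load('wrist')
print('tcp px',proj(c,[get_obs()['position']]))
print('rib top',plane(c,[[316,184],[335,184],[313,258],[320,200]],93).round(1))
print('rib bottom',plane(c,[[313,258],[340,250],[340,190]],65).round(1))
print('plate',plane(c,[[272,160],[378,160],[270,264],[376,267]],65).round(1))
im=c['img']; cv2.imwrite('pics/w2z.png',cv2.resize(im[140:290,180:400],None,fx=3.6,fy=3.6,interpolation=cv2.INTER_CUBIC)[:,:,::-1])
E
```

```text
tcp px [[255.70915001 222.67000126]]
rib top [[ 579.3 -264.4   93. ]
 [ 590.9 -264.    93. ]
 [ 582.  -314.6   93. ]
 [ 582.8 -274.5   93. ]]
rib bottom [[ 589.  -329.4   65. ]
 [ 609.1 -321.9   65. ]
 [ 603.5 -274.6   65. ]]
plate [[ 553.5 -254.7   65. ]
 [ 627.5 -252.2   65. ]
 [ 556.  -335.7   65. ]
 [ 638.9 -335.5   65. ]]
```

View pics/w2z.png

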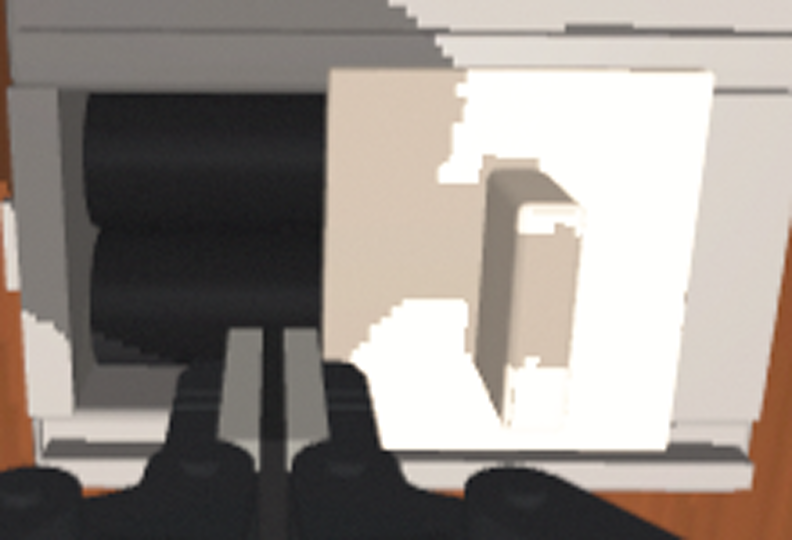

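The crop shows the rib's top face at image (324,197)–(338,258). The fingertip edge shows at row ~232, lower than a TCP height of 78 mm would give, so I check the real tip height.

```bash
python3 - <<'E'
from h import *
c=load('wrist'); p=get_obs()['position']
for z in (78,90,100,110): print(z,proj(c,[[p[0],p[1]+11,z],[p[0],p[1],z],[p[0]-10,p[1],z]]).round(0).tolist())
f=lambda u,v:[180+u/3.6-.4,140+v/3.6-.4]
for z in (93,88,98): print(z,plane(c,[f(518,205),f(580,205),f(570,425),f(508,428)],z).round(1).tolist())
c0=get_obs()['joints'];print(c0.round(3))
E
```

```text
78 [[256.0, 207.0], [256.0, 222.0], [241.0, 222.0]]
90 [[256.0, 213.0], [256.0, 229.0], [240.0, 229.0]]
100 [[256.0, 218.0], [256.0, 235.0], [240.0, 235.0]]
110 [[256.0, 225.0], [256.0, 242.0], [239.0, 242.0]]
93 [[584.7, -272.2, 93.0], [595.4, -271.9, 93.0], [598.5, -313.7, 93.0], [587.2, -314.7, 93.0]]
88 [[586.0, -273.6, 88.0], [597.0, -273.2, 88.0], [600.2, -316.4, 88.0], [588.6, -317.4, 88.0]]
98 [[583.4, -270.9, 98.0], [593.7, -270.5, 98.0], [596.7, -311.1, 98.0], [585.8, -312.1, 98.0]]
[-0.499  0.486 -0.104  0.982 -0.     1.037]
```

```bash
python3 -m creep '[[[0,0,0,0,2.5,0,0],[0,0,0,0,2.5,0,0],[0,0,0,0,2.5,0,0],[0,0,0,0.2,1.5,0,0],[0,0,0,0,0,0.6,0],[0,0,0,0,0,0.4,0],[0,0,0,0,0,0,0],[0,0,0,0,0,0,0]]]'
python3 - <<'E'
from h import *
delta([634,-293,69],0.03)
b=cam('scene')
p=get_obs()['position'];print(proj(b,[p,p+[0,0,20]]))
u,v=proj(b,[p])[0].astype(int)
cv2.imwrite('pics/s1.png',cv2.resize(b['img'][v-55:v+45,u-60:u+60],None,fx=6,fy=6,interpolation=cv2.INTER_CUBIC)[:,:,::-1])
E
```

```text
clock: 6.05
position: [632.0, -291.1, 67.7]
ee_rot: [-0.001, 0.695, 0.719, -0.001]
force: [0.2, -0.3, -0.1]
gripper_width: 0.0
finger_force: 0.0
yaw 0.0343 tool z [-2.5e-03  9.0e-04 -1.0e+00] pos [ 632.  -291.1   67.7] clk 6.05
wz 0.0043 shift cm [-0.192  0.193 -0.126]
[[191.04152911 173.64860002]
 [190.40938756 168.6340998 ]]
```

View pics/s1.png

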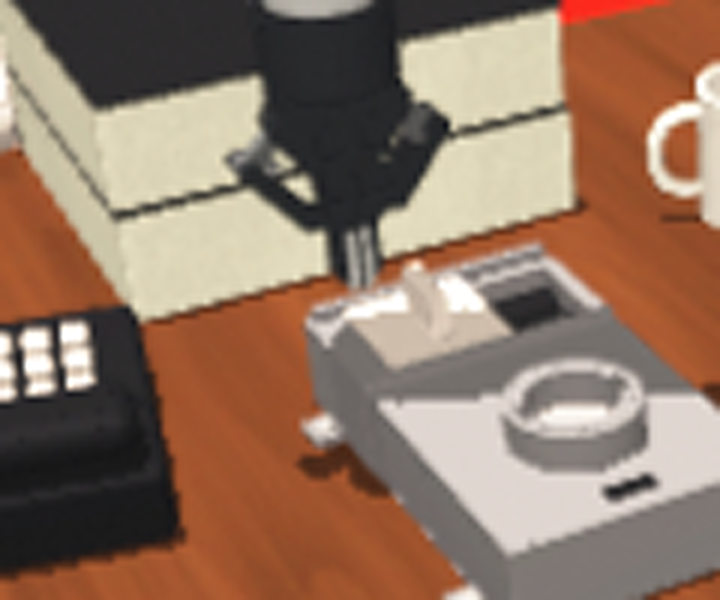

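The TCP projects to (360,330) in this crop, but the fingertip shows at (360,285), about 25 mm higher. The tips clearly stand above the reported TCP, so I can go lower with care.

```bash
python3 -m creep '[[[0,0,0,-0.2,0,0.7,0],[0,0,0,0,0,0.8,0],[0,0,0,0,0,0,0],[0,0,0,0,0,0,0]]]'
python3 -m creep '[[[0,0,0,0,-1,0,0],[0,0,0,0,-0.6,0,0],[0,0,0,0,-0.6,0,0],[0,0,0,0,-0.6,0,0],[0,0,0,0,0,0,0]]]'
python3 - <<'E'
from h import *
c=cam('wrist')
im=c['img']; cv2.imwrite('pics/w3.png',cv2.resize(im[130:290,130:370],None,fx=3,fy=3,interpolation=cv2.INTER_CUBIC)[:,:,::-1])
E
```

```text
clock: 6.43
position: [632.8, -293.2, 52.6]
ee_rot: [-0.001, 0.695, 0.719, -0.0]
force: [-0.4, 0.1, 0.1]
gripper_width: 0.1
finger_force: 0.0
clock: 6.85
position: [604.7, -294.4, 53.9]
ee_rot: [-0.0, 0.695, 0.719, -0.0]
force: [0.2, 0.2, 0.9]
gripper_width: 0.1
finger_force: 0.0
```

View pics/w3.png

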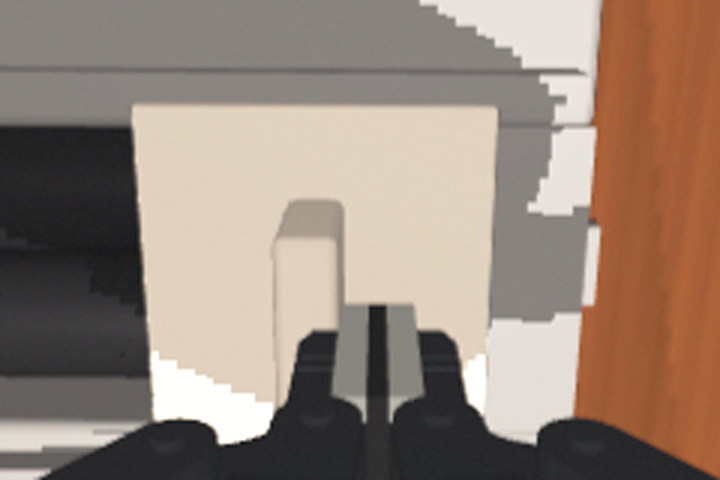

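The crop shows the fingertips (pads at crop columns 337–413) just behind the rib (columns 275–343), now at rib height. That was my tenth picture, so I measure by numbers only from here. I continue the push.

```bash
cat >> h.py <<'E'
def cover():
    c=cam('wrist'); g=cv2.cvtColor(c['img'],cv2.COLOR_RGB2GRAY); p=get_obs()['position']
    for y in (-268,-276):
        xs=np.arange(485,645,1.); uv=proj(c,np.c_[xs,np.full(len(xs),y)+0*xs,np.full(len(xs),65.)]).round().astype(int)
        ok=(uv>=0).all(1)&(uv[:,0]<512)&(uv[:,1]<384)
        print(y,'dark',[int(x) for x,(u,v),k in zip(xs,uv,ok) if k and g[v,u]<60][::4])
E
python3 -m creep '[[[0,0,0,0,-0.6,0,0],[0,0,0,0,-0.6,0,0],[0,0,0,0,-0.6,0,0],[0,0,0,0,0,0,0]]]'
python3 -c "
from h import *
cover();print(get_obs()['force'])"
```

```text
clock: 7.23
position: [586.7, -295.0, 53.8]
ee_rot: [-0.0, 0.695, 0.719, -0.0]
force: [-0.0, 0.9, 0.2]
gripper_width: -0.1
finger_force: 0.0
-268 dark [509, 513, 517, 521, 525, 529, 533]
-276 dark [508, 512, 516, 520, 524, 528, 532]
[ 0.46053057 -0.49759837  0.68637936]
```

```bash
python3 -m creep '[[[0,0,0,0,-0.6,0,0],[0,0,0,0,-0.6,0,0],[0,0,0,0,-0.6,0,0],[0,0,0,0,-0.6,0,0],[0,0,0,0,-0.6,0,0],[0,0,0,0,-0.3,0,0],[0,0,0,0,-0.2,0,0],[0,0,0,0,-0.1,0,0],[0,0,0,0,-0.1,0,0]]]'
python3 -m creep '[[[0,0,0,0,-0.1,0,0],[0,0,0,0,-0.1,0,0],[0,0,0,0,-0.1,0,0],[0,0,0,0,-0.1,0,0]]]'
python3 -m creep '[[[0,0,0,0,-0.1,0,0],[0,0,0,0,-0.1,0,0],[0,0,0,0,-0.1,0,0],[0,0,0,0,-0.1,0,0]]]'
python3 -c "
from h import *
cover();print(get_obs()['force'])"
```

```text
clock: 8.03
position: [550.9, -296.1, 53.6]
ee_rot: [-0.0, 0.695, 0.719, 0.0]
force: [2.2, 0.6, 0.1]
gripper_width: 0.0
finger_force: 0.8
clock: 8.37
position: [547.0, -296.4, 53.6]
ee_rot: [0.0, 0.695, 0.719, 0.0]
force: [1.8, 1.6, -0.3]
gripper_width: 0.2
finger_force: 0.8
clock: 8.7
position: [545.4, -296.4, 53.7]
ee_rot: [0.001, 0.694, 0.72, 0.002]
force: [8.1, 2.6, -3.8]
gripper_width: -0.2
finger_force: 4.2
-268 dark [485, 489]
-276 dark [489]
[ 7.24540743  2.04471875 -2.74079835]
```

```bash
python3 -m creep '[[[0,0,0,0,-0.1,0,0],[0,0,0,0,0,0,0],[0,0,0,0,0.8,0,0],[0,0,0,0,1,0,0],[0,0,0,0,0,0.3,0],[0,0,0,0,0,0.2,0],[0,0,0,0,0,0,0]]]'
python3 -m creep '[[[0,0,0,0,0,0.2,0],[0,0,0,0,0,0.2,0],[0,0,0,0,0,0.1,0],[0,0,0,0,0,0,0]]]'
python3 -m creep '[[[0,0,0,0,0,0.2,0],[0,0,0,0,0,0.1,0],[0,0,0,0,0,0.1,0],[0,0,0,0,0,0,0]]]'

```

```text
clock: 9.33
position: [558.8, -295.7, 47.6]
ee_rot: [-0.001, 0.695, 0.719, -0.001]
force: [-1.1, 0.0, -0.3]
gripper_width: -0.4
finger_force: 0.0
clock: 9.67
position: [559.4, -295.9, 43.2]
ee_rot: [-0.0, 0.695, 0.719, -0.0]
force: [0.2, 0.6, -0.6]
gripper_width: -0.1
finger_force: 0.0
clock: 10.0
position: [559.8, -295.9, 39.4]
ee_rot: [-0.0, 0.695, 0.719, -0.0]
force: [-0.5, 0.7, -0.0]
gripper_width: -0.2
finger_force: 0.0
```

```bash
python3 -m creep '[[[0,0,0,0,0,0.1,0],[0,0,0,0,0,0.1,0],[0,0,0,0,0,0.1,0],[0,0,0,0,0,0,0]]]'
python3 -m creep '[[[0,0,0,0,0,0.1,0],[0,0,0,0,0,0.1,0],[0,0,0,0,0,0.1,0],[0,0,0,0,0,0,0]]]'

```

```text
clock: 10.33
position: [559.8, -295.9, 36.4]
ee_rot: [-0.0, 0.695, 0.719, -0.0]
force: [-0.2, 0.2, 0.5]
gripper_width: 0.2
finger_force: 0.0
clock: 10.67
position: [559.8, -295.8, 33.3]
ee_rot: [-0.0, 0.695, 0.719, -0.0]
force: [-0.1, -0.6, 1.0]
gripper_width: 0.1
finger_force: 0.0
```

```bash
python3 -m creep '[[[0,0,0,0,0,0.1,0],[0,0,0,0,0,0.1,0],[0,0,0,0,0,0.1,0],[0,0,0,0,0,0,0]]]'
python3 -m creep '[[[0,0,0,0,0,0.1,0],[0,0,0,0,0,0.1,0],[0,0,0,0,0,0,0]]]'

```

```text
clock: 11.0
position: [559.8, -295.9, 30.3]
ee_rot: [-0.0, 0.695, 0.719, -0.0]
force: [-0.4, 0.5, -0.3]
gripper_width: 0.0
finger_force: 0.0
clock: 11.25
position: [560.3, -296.0, 29.3]
ee_rot: [0.0, 0.695, 0.719, 0.0]
force: [-0.9, 1.0, 3.8]
gripper_width: 0.2
finger_force: 1.8
```

The fingers touched the plate at TCP z≈29.5, where the plate top is 65, so the true tips are about 35 mm behind the reported TCP. The cover is at its stop. Now I raise and return to the cap.

```bash
python3 -m creep '[[[0,0,0,0,0,-3,5],[0,0,0,0,0,-4,5],[0,0,0,0,0,-4,5],[0,0,0,0,0,-3,5]]]'
python3 -m creep '[[[0,0,-0.11,0,0,0,5],[0,0,-0.11,0,0,0,5],[0,0,-0.11,0,0,0,5],[0,0,-0.11,0,0,0,5],[0,0,-0.11,0,0,0,5],[0,0,-0.11,0,0,0,5],[0,0,-0.109,0,0,0,5],[0,0,0,0,0,0,5]]]'
python3 -c "
from h import *
cover();delta([492.4,220.7,165],0.803)"
```

```text
clock: 11.58
position: [560.6, -296.3, 171.8]
ee_rot: [0.001, 0.695, 0.719, 0.0]
force: [2.3, -0.0, 0.3]
gripper_width: 48.0
finger_force: 0.0
clock: 12.25
position: [559.9, -295.9, 168.5]
ee_rot: [-0.0, 0.373, 0.928, -0.0]
force: [-1.4, -0.4, -0.7]
gripper_width: 50.0
finger_force: 0.0
-268 dark []
-276 dark []
yaw 0.8017 tool z [-2.e-04  0.e+00 -1.e+00] pos [ 559.9 -295.9  168.5] clk 12.3
wz -0.0013 shift cm [40.736 32.48   0.349]
```

Open compartment is no longer visible. Next I travel to the cap, 15 rows of about (2.7, 2.15).

```bash
python3 -m creep '[[[0,0,0,2.7,2.15,0,5],[0,0,0,2.7,2.15,0,5],[0,0,0,2.7,2.15,0,5],[0,0,0,2.7,2.15,0,5],[0,0,0,2.7,2.15,0,5],[0,0,0,2.7,2.15,0,5],[0,0,0,2.7,2.15,0,5],[0,0,0,2.7,2.15,0,5],[0,0,0,2.7,2.15,0,5],[0,0,0,2.7,2.15,0,5]]]'
python3 - <<'E'
from h import *
# socket & cover measured from a wrist view on the way
c=cam('top'); im=c['img'];hsv=cv2.cvtColor(im,cv2.COLOR_RGB2HSV)
print(get_obs()['position'])
m=((hsv[...,2]<50)).astype(np.uint8); 
n,l,s,ce=cv2.connectedComponentsWithStats(m)
print('dark blobs on unit',[ (s[i].tolist(),plane(c,ce[i],60).round(0).tolist()) for i in range(1,n) if s[i,4]>8 and 268<ce[i][0]<362 and 145<ce[i][1]<205])
E
python3 -m creep '[[[0,0,0,2.7,2.15,0,5],[0,0,0,2.7,2.15,0,5],[0,0,0,2.7,2.15,0,5],[0,0,0,2.7,2.15,0,5],[0,0,0,2.6,2.15,0,5],[0,0,0,0,0,0,5],[0,0,0,0,0,0,5],[0,0,0,0,0,0,5]]]'
cat >> h.py <<'E'
def cap():
    c=cam('wrist'); hsv=cv2.cvtColor(c['img'],cv2.COLOR_RGB2HSV)
    m=((hsv[...,2]>130)&(hsv[...,1]<70)).astype(np.uint8)
    n,l,s,ce=cv2.connectedComponentsWithStats(m); uv=proj(c,[[492,221,29]])[0]
    i=min((j for j in range(1,n) if s[j,4]>600),key=lambda j:np.hypot(*(ce[j]-uv)))
    k=max(cv2.findContours((l==i).astype(np.uint8),0,1)[0],key=cv2.contourArea)
    print('area',s[i],cv2.minEnclosingCircle(plane(c,k[:,0],29)[:,:2].astype(np.float32)))
E
python3 -c "
from h import *
delta([492.4,220.7,60],0.803);cap()"
```

```text
clock: 13.13
position: [514.3, 47.8, 168.8]
ee_rot: [0.0, 0.376, 0.927, 0.0]
force: [1.3, 0.4, 0.2]
gripper_width: 50.1
finger_force: 0.0
[513.28961783  53.69540947 168.75825048]
dark blobs on unit [([288, 202, 17, 1, 17], [[484.0, -144.0, 60.0]])]
clock: 13.85
position: [492.7, 216.3, 168.5]
ee_rot: [-0.0, 0.375, 0.927, -0.0]
force: [-0.5, -0.6, 0.3]
gripper_width: 49.7
finger_force: 0.0
yaw 0.803 tool z [-3.e-04 -8.e-04 -1.e+00] pos [492.7 216.3 168.5] clk 13.85
wz -0.0 shift cm [ 0.328  0.301 10.846]
area [ 228  146   62   62 2987] ((492.6012878417969, 220.83895874023438), 36.71800994873047)
```

```bash
python3 -m creep '[[[0,0,0,0.34,0.31,0,5],[0,0,0,0,0,3,5],[0,0,0,0,0,3,5],[0,0,0,0,0,3,5],[0,0,0,0,0,2,5],[0,0,0,0,0,2,5],[0,0,0,0,0,1.5,5],[0,0,0,0,0,1,5],[0,0,0,0,0,0.7,5],[0,0,0,0,0,0,5]]]'
python3 -c "
from h import *
delta([492.6,220.8,3],0.803)"
```

```text
clock: 14.73
position: [491.9, 220.3, 5.5]
ee_rot: [-0.001, 0.375, 0.927, -0.001]
force: [-0.7, -0.8, 0.4]
gripper_width: 50.4
finger_force: 0.0
yaw 0.8027 tool z [-1.9e-03 -8.0e-04 -1.0e+00] pos [491.9 220.3   5.5] clk 14.7333
wz -0.0003 shift cm [-0.02   0.085  0.253]
```

```bash
python3 -m creep '[[[0,0,0,0,0.05,0,3],[0,0,0,0,0,0,1],[0,0,0,0,0,0,0.5],[0,0,0,0,0,0,0.5],[0,0,0,0,0,0,0.5],[0,0,0,0,0,0,0.5],[0,0,0,0,0,0,0.5]]]' 60
python3 -c "
from h import *
o=get_obs();print(o['position'],o['finger_force'],o['ft_torque']);cap()"
```

```text
clock: 15.32
position: [493.8, 222.0, 7.6]
ee_rot: [0.001, 0.374, 0.927, 0.001]
force: [-0.2, 0.3, 5.2]
gripper_width: 12.5
finger_force: 62.2
[493.76729349 221.95468034   7.59618387] 62.233500480651855 [-0.10290243  0.01105827 -0.04783604]
area [ 196  177  118  127 8834] ((497.962158203125, 217.73629760742188), 42.969215393066406)
```

```bash
python3 -m creep '[[[0,0,0,0,0,-0.3,0.5],[0,0,0,0,0,-0.5,0.5],[0,0,0,0,0,-1,0.5],[0,0,0,0,0,-2,0.5],[0,0,0,0,0,-3,0.5],[0,0,0,0,0,-3,0.5],[0,0,0,0,0,-3,0.5],[0,0,0,0,0,0,0.5],[0,0,0,0,0,0,0.5]]]'
python3 - <<'E'
from h import *
o=get_obs();print(o['force'],o['finger_force'],o['gripper_width']);delta([567,-149.8,140],1.60)
c=cam('wrist'); hsv=cv2.cvtColor(c['img'],cv2.COLOR_RGB2HSV)
m=((hsv[...,2]>110)&(hsv[...,1]<70)).astype(np.uint8)
n,l,s,ce=cv2.connectedComponentsWithStats(m)
print([(s[i].tolist(),ce[i].round()) for i in range(1,n) if s[i,4]>600])
p=o['position']; print(proj(c,[[p[0],p[1],z] for z in (p[2],p[2]+22,p[2]+50)]))
b=cam('scene');print(proj(b,[p,p+[0,0,22]]))
hsv=cv2.cvtColor(b['img'],cv2.COLOR_RGB2HSV); m=((hsv[...,2]>140)&(hsv[...,1]<70)).astype(np.uint8)
n,l,s,ce=cv2.connectedComponentsWithStats(m)
print([(s[i].tolist(),ce[i].round()) for i in range(1,n) if s[i,4]>150 and 200<ce[i][0]<400])
E
```

```text
clock: 16.12
position: [494.6, 222.4, 137.3]
ee_rot: [0.002, 0.374, 0.927, 0.002]
force: [-0.5, 1.0, -1.0]
gripper_width: 12.5
finger_force: 61.4
[-0.52983582  0.95206661 -1.00750784] 61.388529539108276 12.468193913560356
yaw 0.8039 tool z [ 0.0048  0.0022 -1.    ] pos [494.6 222.4 137.3] clk 16.1167
wz -0.7961 shift cm [ -6.151 -37.413  -0.271]
[([482, 0, 30, 46, 703], array([502.,  15.])), ([196, 177, 118, 149, 9504], array([255., 234.]))]
[[255.71688626 223.10699425]
 [255.92072366 236.17870224]
 [256.26707774 258.38973624]]
[[315.47616904 226.34940534]
 [316.22044995 219.37740188]]
[([358, 13, 74, 59, 2802], array([398.,  41.])), ([346, 89, 38, 38, 699], array([360., 106.])), ([239, 128, 28, 29, 567], array([255., 142.])), ([182, 157, 78, 54, 1917], array([219., 183.])), ([302, 207, 30, 26, 497], array([316., 221.])), ([243, 247, 31, 26, 656], array([258., 259.]))]
```

The cap is held: the scene blob is at (316,221), right at the tool. Next I rotate and approach a point beside the socket, where the wrist camera looks straight down on it.

```bash
python3 -m creep '[[[0,0,-0.114,0,0,-0.5,0.5],[0,0,-0.114,0,0,-0.5,0.5],[0,0,-0.114,0,0,-0.5,0.5],[0,0,-0.114,0,0,0,0.5],[0,0,-0.114,0,0,0,0.5],[0,0,-0.114,0,0,0,0.5],[0,0,-0.114,0,0,0,0.5],[0,0,0,0,0,0,0.5]]]'
python3 -c "
from h import *
delta([640,-150,150],1.602)"
```

```text
clock: 16.88
position: [491.4, 220.9, 147.8]
ee_rot: [-0.002, -0.016, 1.0, -0.001]
force: [-0.6, 0.4, -0.5]
gripper_width: 12.7
finger_force: 61.3
yaw 1.6037 tool z [-0.0036 -0.0016 -1.    ] pos [491.4 220.9 147.8] clk 16.8833
wz 0.0017 shift cm [-13.693 -37.539  -0.221]
```

```bash
python3 -m creep '[[[0,0,0,-1.14,-3.1,-0.02,0.5],[0,0,0,-1.14,-3.1,0,0.5],[0,0,0,-1.14,-3.1,0,0.5],[0,0,0,-1.14,-3.1,0,0.5],[0,0,0,-1.14,-3.1,0,0.5],[0,0,0,-1.14,-3.1,0,0.5],[0,0,0,-1.14,-3.1,0,0.5],[0,0,0,-1.14,-3.1,0,0.5],[0,0,0,-1.14,-3.1,0,0.5],[0,0,0,-1.14,-3.1,0,0.5]]]'
python3 -m creep '[[[0,0,0,-1.14,-3.1,0,0.5],[0,0,0,-1.14,-3.1,0,0.5],[0,0,0,0,0,0,0.5],[0,0,0,0,0,0,0.5],[0,0,0,0,0,0,0.5]]]'
python3 - <<'E'
from h import *
delta([640,-150,150],1.602)
c=cam('wrist'); g=cv2.cvtColor(c['img'],cv2.COLOR_RGB2GRAY)
q=proj(c,[[567,-150,84],[606,-150,84],[567,-111,84]]);print(q.round(0))
r=np.hypot(*(q[1]-q[0]))
for k in (39,26.5):
    R=int(r*k/39)
    h=cv2.HoughCircles(g,cv2.HOUGH_GRADIENT_ALT,1.5,8,param1=120,param2=0.5,minRadius=R-5,maxRadius=R+5)
    if h is not None:
        for x in h[0]: print(k,x, plane(c,x[:2],84).round(1))
E
```

```text
clock: 17.72
position: [615.8, -86.2, 148.4]
ee_rot: [-0.001, -0.014, 1.0, 0.0]
force: [0.0, 0.4, -0.9]
gripper_width: 12.5
finger_force: 61.3
clock: 18.13
position: [640.0, -145.6, 148.4]
ee_rot: [-0.001, -0.015, 1.0, 0.001]
force: [-0.7, -0.7, -0.7]
gripper_width: 12.2
finger_force: 61.3
yaw 1.5998 tool z [-0.0029  0.0012 -1.    ] pos [ 640.  -145.6  148.4] clk 18.1333
wz -0.0022 shift cm [ 0.018 -0.44  -0.159]
[[252. 114.]
 [251. 161.]
 [298. 116.]]
39 [253.5     108.       45.57946] [[ 561.8 -149.2   84. ]]
26.5 [255.       114.        31.330322] [[ 566.6 -147.8   84. ]]
26.5 [66.       48.       31.436153] [[ 520.5 -299.3   84. ]]
26.5 [498.     171.      30.4321] [[609.3  70.4  84. ]]
```

```bash
python3 - <<'E'
from h import *
from scipy.optimize import least_squares
c=load('wrist'); g=cv2.cvtColor(c['img'],cv2.COLOR_RGB2GRAY)
e=cv2.Canny(g,40,100); v,u=np.nonzero(e); W=plane(c,np.c_[u,v],84)[:,:2]
for r0 in (26.5,39):
    C=np.array([567,-149.]); 
    for tol in (4,3,2,1.5):
        d=np.hypot(*(W-C).T); S=W[abs(d-r0)<tol]
        C=least_squares(lambda p:np.hypot(*(S-p).T)-r0,C,loss='soft_l1',f_scale=.5).x
    a=np.degrees(np.arctan2(*(S-C).T[::-1]));print(r0,C.round(2),len(S),np.histogram(a,12,(-180,180))[0])
C=np.array([567,-149.])
d=np.hypot(*(W-C).T);a=np.degrees(np.arctan2(*(W-C).T[::-1]))
for lo,hi in ((-30,30),(150,210)):
    k=(d>29)&(d<32)&(((a-lo)%360)<hi-lo); print('notch',sorted(a[k].round(1)))
# plane of unit's x edges: image print of g along the ring at r=30
t=np.radians(np.arange(0,360,5)); uv=proj(c,np.c_[C[0]+30.5*np.cos(t),C[1]+30.5*np.sin(t),84+0*t]).round().astype(int)
print(g[uv[:,1],uv[:,0]])
E
```

```text
26.5 [ 565.88 -149.85] 270 [20 21 21 18 22 18 12 26 26 29 34 23]
39 [ 566.58 -148.37] 252 [53 40 49 43 39  8  0  0  0  0  0 20]
notch [np.float64(-29.3), np.float64(-27.2), np.float64(-24.3), np.float64(-23.6), np.float64(-22.9), np.float64(-22.3), np.float64(-16.2), np.float64(-15.8), np.float64(-15.3), np.float64(-14.6), np.float64(-13.0), np.float64(-8.1), np.float64(-7.3), np.float64(-6.4), np.float64(-4.7), np.float64(8.5), np.float64(10.1), np.float64(11.6), np.float64(15.8), np.float64(16.6), np.float64(17.0), np.float64(17.4)]
notch [np.float64(-179.1), np.float64(-177.6), np.float64(-176.1), np.float64(-176.0), np.float64(-174.6), np.float64(-174.5), np.float64(-174.4), np.float64(-173.1), np.float64(-171.6), np.float64(-170.1), np.float64(-168.4), np.float64(-166.9), np.float64(-165.4), np.float64(-163.9), np.float64(-163.6), np.float64(-163.2), np.float64(-162.9), np.float64(-162.5), np.float64(165.7), np.float64(166.1), np.float64(167.2), np.float64(168.6), np.float64(170.1), np.float64(171.1), np.float64(171.6), np.float64(173.4), np.float64(174.8), np.float64(176.1), np.float64(176.2), np.float64(176.3), np.float64(177.6), np.float64(177.8), np.float64(179.4)]
[ 66  66  70  65  93  93  92  92  93  93  93  93  93  94  95  93  94  93
  94  95  95  95  95  95  96  96  96  96  97  96  96  97  98  96 122 144
 101 100 136 102 172 172 171 173 171 172 173 171 172 179 172 172 171 172
 155 171 170 171 172 148 172 171 171 169 116 169 171 170  93  77  68  66]
```

```bash
python3 -c "
from h import *
delta([566.4,-149.5,100],1.598)"

```

```text
yaw 1.6012 tool z [-0.0024  0.001  -1.    ] pos [ 640.1 -145.   148.8] clk 18.1833
wz 0.0032 shift cm [ 7.378 -0.249  4.883]
```

```bash
python3 -m creep '[[[0,0,0,1.85,-0.06,0,0.5],[0,0,0,1.85,-0.06,0,0.5],[0,0,0,1.85,-0.06,0,0.5],[0,0,0,1.85,-0.06,0,0.5],[0,0,0,0,0,2,0.5],[0,0,0,0,0,2,0.5],[0,0,0,0,0,0.9,0.5],[0,0,0,0,0,0,0.5],[0,0,0,0,0,0,0.5],[0,0,0,0,0,0,0.5]]]'
python3 -c "
from h import *
delta([566.4,-149.5,100],1.598)"

```

```text
clock: 19.02
position: [568.0, -150.3, 101.7]
ee_rot: [0.001, -0.016, 1.0, -0.0]
force: [-0.0, 0.5, 0.0]
gripper_width: 12.4
finger_force: 61.4
yaw 1.6025 tool z [ 1.2e-03 -3.0e-04 -1.0e+00] pos [ 568.  -150.3  101.7] clk 19.0167
wz 0.0045 shift cm [0.161 0.086 0.169]
```

```bash
python3 -m creep '[[[0,0,0,0.1,0.06,0.5,0.5],[0,0,0,0,0,0.5,0.5],[0,0,0,0,0,0,0.5]]]'
python3 -m creep '[[[0,0,0,0,0,0.4,0.5],[0,0,0,0,0,0.4,0.5],[0,0,0,0,0,0,0.5]]]'
python3 -c "
from h import *
delta([566.4,-149.5,67],1.598)"

```

```text
clock: 19.27
position: [565.9, -150.0, 90.1]
ee_rot: [-0.0, -0.016, 1.0, 0.0]
force: [0.3, -0.1, -1.6]
gripper_width: 12.7
finger_force: 61.4
clock: 19.52
position: [565.6, -150.0, 81.8]
ee_rot: [-0.001, -0.015, 1.0, 0.0]
force: [-0.8, -0.0, -0.8]
gripper_width: 12.7
finger_force: 61.4
yaw 1.6017 tool z [-1.5e-03  4.0e-04 -1.0e+00] pos [ 565.6 -150.    81.8] clk 19.5167
wz 0.0037 shift cm [-0.081  0.05   1.48 ]
```

```bash
python3 -m creep '[[[0,0,0,-0.05,0.03,0.4,0.5],[0,0,0,0,0,0.4,0.5],[0,0,0,0,0,0.3,0.5],[0,0,0,0,0,0,0.5]]]'
python3 -m creep '[[[0,0,0,0,0,0.2,0.5],[0,0,0,0,0,0.2,0.5],[0,0,0,0,0,0,0.5]]]'

```

```text
clock: 19.85
position: [566.1, -149.6, 70.9]
ee_rot: [-0.001, -0.016, 1.0, 0.0]
force: [-0.2, -0.2, 0.1]
gripper_width: 12.6
finger_force: 61.4
clock: 20.1
position: [566.9, -149.8, 67.9]
ee_rot: [0.0, -0.016, 1.0, -0.0]
force: [-0.6, -0.2, -0.7]
gripper_width: 12.6
finger_force: 61.3
```

```bash
python3 -m creep '[[[0,0,0,0,0,0.15,0.5],[0,0,0,0,0,0.15,0.5],[0,0,0,0,0,0,0.5]]]'
python3 -m creep '[[[0,0,0,0,0,0.1,0.5],[0,0,0,0,0,0.1,0.5],[0,0,0,0,0,0,0.5],[0,0,0,0,0,0,0.5]]]'

```

```text
clock: 20.35
position: [567.0, -150.1, 67.5]
ee_rot: [0.001, -0.015, 1.0, -0.0]
force: [-5.0, -0.3, 15.4]
gripper_width: 12.2
finger_force: 63.4
clock: 20.68
position: [567.1, -150.1, 67.5]
ee_rot: [0.002, -0.015, 1.0, -0.0]
force: [-8.9, 1.1, 26.2]
gripper_width: 12.4
finger_force: 65.0
```

```bash
python3 -m creep '[[[0,0,0,0.06,0,-0.15,0.5],[0,0,0,0,0,-0.05,0.5],[0,0,0,0,0,0,0.5]]]' 100
python3 -m creep '[[[0,0,0.05,0,0,0,0.5],[0,0,0.05,0,0,0,0.5],[0,0,0.05,0,0,0,0.5],[0,0,0.05,0,0,0,0.5],[0,0,0,0,0,0,0.5]]]'
python3 -c "
from h import *
delta([566.4,-149.5,67],0.817);print(get_obs()['ft_torque'])"

```

```text
clock: 20.93
position: [567.3, -150.1, 67.7]
ee_rot: [0.002, -0.015, 1.0, -0.0]
force: [-3.9, 0.1, 14.4]
gripper_width: 11.5
finger_force: 98.9
clock: 21.35
position: [567.9, -149.6, 67.7]
ee_rot: [0.002, 0.085, 0.996, 0.0]
force: [-2.6, 1.2, 12.7]
gripper_width: 11.9
finger_force: 98.7
yaw 1.4008 tool z [ 4.7e-03  4.0e-04 -1.0e+00] pos [ 567.9 -149.6   67.7] clk 21.35
wz 0.5838 shift cm [ 0.117 -0.1    0.069]
[0.61380995 0.48934195 0.03991807]
```

```bash
python3 -m creep '[[[0,0,0.06,0,0,0,0.5],[0,0,0.06,0,0,0,0.5],[0,0,0.06,0,0,0,0.5],[0,0,0.06,0,0,0,0.5],[0,0,0.06,0,0,0,0.5],[0,0,0,0,0,0,0.5]]]'
python3 -m creep '[[[0,0,0.06,0,0,0,0.5],[0,0,0.06,0,0,0,0.5],[0,0,0.06,0,0,0,0.5],[0,0,0.06,0,0,0,0.5],[0,0,0.04,0,0,0,0.5],[0,0,0,0,0,0,0.5],[0,0,0,0,0,0,0.5],[0,0,0,0,0,0,0.5]]]'
python3 - <<'E'
from h import *
delta([566.4,-149.5,67],0.817);o=get_obs();print(o['ft_torque'],o['force'])
# bar direction of the held cap as seen: long edges in the wrist view near the pads, and cap flange centre
c=cam('wrist'); g=cv2.cvtColor(c['img'],cv2.COLOR_RGB2GRAY)
L=cv2.createLineSegmentDetector().detect(g[150:260,190:325])[0][:,0]
for l in L:
    n=np.hypot(l[2]-l[0],l[3]-l[1])
    if n>12: print((l+[190,150,190,150]).round(1),n.round(1),np.degrees(np.arctan2(l[3]-l[1],l[2]-l[0])).round(1))
E
```

```text
clock: 21.85
position: [568.0, -149.9, 67.7]
ee_rot: [0.002, 0.233, 0.972, 0.0]
force: [-1.5, 0.6, 13.3]
gripper_width: 11.7
finger_force: 98.7
clock: 22.52
position: [567.8, -150.2, 67.7]
ee_rot: [0.002, 0.366, 0.931, 0.0]
force: [-2.3, -0.3, 12.8]
gripper_width: 11.8
finger_force: 98.7
yaw 0.8218 tool z [ 4.4e-03 -9.0e-04 -1.0e+00] pos [ 567.8 -150.2   67.7] clk 22.5167
wz 0.0048 shift cm [ 0.151 -0.044  0.069]
[0.30917513 0.45535425 0.0245381 ] [-2.27622042 -0.25270228 12.82367146]
[213.2 258.5 218.  243.1] 16.2 -72.8
[292.7 243.3 297.2 258.4] 15.8 73.3
[242.7 218.1 243.6 258.2] 40.0 88.7
[266.8 258.2 267.5 218.1] 40.0 -88.9
[194.9 240.7 193.3 224.4] 16.4 -95.7
[238.1 258.2 240.1 238.2] 20.1 -84.4
[284.1 258.4 280.6 241.6] 17.2 -101.8
[323.7 172.6 302.7 149.9] 30.9 -132.8
[270.4 235.6 272.2 258.3] 22.7 85.5
[316.4 225.6 314.2 241.9] 16.4 97.6
[230.3 240.3 226.2 258.5] 18.7 102.5
[313.2 241.6 310.3 211.8] 30.0 -95.5
[208.8 196.6 195.4 228. ] 34.1 113.2
[310.1 211.1 288.  185.7] 33.6 -131.0
[238.4 178.6 209.6 196.5] 33.9 148.1
[273.2 179.3 239.4 178.8] 33.8 -179.1
[286.9 186.9 273.7 180.8] 14.5 -155.2
[266.8 200.5 270.6 228.1] 27.9 82.3
[314.3 241.8 299.3 256.8] 21.2 134.9
[239.4 228.1 242.8 201.7] 26.7 -82.7
[246.9 198.1 263.1 198.1] 16.3 0.0
[209.4 183.2 233.3 165.9] 29.5 -35.7
[234.1 165.8 264.3 162.6] 30.4 -6.1
[258.1 169.3 240.4 171.1] 17.8 174.1
[265.4 163.7 279.2 168.5] 14.6 19.4
[280.8 169.2 292.  176.6] 13.5 33.4
[283.1 175.7 267.3 170.7] 16.6 -162.4
[292.4 176.2 310.  197.6] 27.7 50.6
[239.4 170.7 217.1 181.1] 24.6 154.9
[296.1 185.  283.7 176. ] 15.3 -144.1
[263.1 214.8 243.1 215. ] 20.0 179.6
[216.9 181.9 204.2 195.5] 18.6 133.0
[306.8 198.2 296.8 185.7] 16.0 -128.6
[196.  207.1 204.  192.9] 16.3 -60.6
```

```bash
python3 -m creep '[[[0,0,0,0,0,0,0.5],[0,0,0,0,0,0,0.5],[0,0,0,0,0,0,0.5],[0,0,0,0,0,0,0.5]]]'
python3 -c "
from h import *
print(sign_off())"
```

```text
clock: 22.9
position: [567.8, -150.2, 67.7]
ee_rot: [0.002, 0.366, 0.931, 0.0]
force: [-3.4, -0.6, 13.5]
gripper_width: 11.8
finger_force: 98.7
the job is handed in; nothing more can be done
None
```

I handed the job in at 22.9 s with the cover pushed to its stop and the cap seated, gripped and turned about 0.78 rad (45°) clockwise; the rotor angle couldn't be read directly and no verdict came back.

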